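# Free the ring mandrel and hold it slanted over the ring dish

## Task

Flip the cam lever on the mandrel stand all the way over, away from the robot, to slide back the fork bar that locks the mandrels in; then draw the ring mandrel (the smooth taper with the long straight wooden handle) up out of the stand and hold it up in the air, slanting at about 45 degrees with its tip down, the tip over the middle of the round white ring dish and well clear above it (a hand's breadth or so). Finish while still holding it still there, touching nothing else with it; the ball-ended stepped mandrel stays in the stand and the other things on the bench are left where they are.

Things in the scene. Friction and masses are not known exactly. Their poses are not given: they have to be found in the camera images.
- stand: Fixed mandrel stand, 130 (x) by 270 (y) by 100 mm: steel top plate (14 mm thick, top 100 mm above the bench) on two wooden ends. Origin: centre of the underside on the bench; x is the way the lever is thrown and the fork bar slides back (away from the robot, yawed up to 0.3 rad), y along the stand, z up. Two 25 mm holes at x = 0, y = -75 and +25 mm hold a mandrel each, tip down; which is where varies.
- fork_mid (a point): Middle of the aluminium fork bar (18 by 215 mm, 8 to 14 mm above the plate), on the stand's +x side of the mandrels. Locked, its prongs reach over both collars and no mandrel lifts more than about 2 mm. The lever drives it to the stand's +x, 28 mm per rad; it clears the collars from 0.95 rad on.
- cam_lever (a joint): Angle of the cam lever, rad. 0 = locked: it leans 35 degrees from vertical to the stand's -x (towards the robot); the value grows as it swings up and over to the stand's +x, to its stop at 1.22 (leaning 35 degrees the other way) = free. It starts at 0 to 0.1 and stays where it is left; turning it takes about 0.12 N m (2 N at the knob).
- lever_pivot (a point): Pivot of the cam lever, 115 mm along +y from the stand's origin and 120 mm above the bench; the hinge axis is the stand's y. The lever is a steel rod 10 mm thick, 75 mm from the pivot to the centre of its knob, between two cheeks 26 mm high on the plate.
- lever_knob (a point): Centre of the black ball knob (20 mm diameter) at the lever's end.
- mandrel: Ring mandrel, loose, 0.17 to 0.3 kg, 195 mm long, round about its z axis (from tip to handle, up in the stand). Origin: the tip, 5 mm above the bench in the stand. Smooth steel taper, 13 mm diameter at the tip, 22 mm at 95 mm; collar 36 mm diameter from 95 to 101 mm, resting on the plate; neck 16 mm diameter to 119 mm; straight dark wooden handle 26 mm diameter to 195 mm.
- mandrel_handle (a point): Middle of the mandrel's wooden handle, on its axis, 155 mm from the tip (160 mm above the bench in the stand).
- stepped: Stepped steel mandrel with a round ball end (36 mm diameter, centre 139 mm from its tip) in the other hole, loose; leave it in the stand. Origin: its tip, 5 mm above the bench; top 162 mm above the bench.
- dish: Fixed round white ring dish, 120 mm diameter at the rim, 100 mm at the foot, 22 mm high, with one small loose brass ring in it (leave it there). Origin: centre of its underside on the bench. It stands to the left or right of the stand.
- board: Fixed square soldering board, 120 by 120 by 16 mm, on the other side of the stand. Origin: centre of its underside. Not needed.
- signet: Small loose brass ring, 22 mm diameter, lying in the dish; leave it.
- hammer: Loose hammer, 240 mm long, lying at the back behind the stand; leave it.
- tube: Loose open steel tube, 60 mm diameter, 115 mm high, at the back left; leave it.
- jar: Loose amber jar, 52 mm diameter, 60 mm high, at the back right; leave it.
- ring_box: Loose closed ring box, 55 by 55 by 40 mm, in front of the stand, near the robot; leave it.
- brush: Loose brush, 180 mm long, lying at the back behind the stand; leave it.
Not all that is in view belongs to the job. Leave any red or turquoise look-alike of the mandrel alone. Leave any blue look-alike of the stepped alone.

How it is judged:
By the outcome, as a careful person would: the job done as asked, in the order asked, and still so for the second after the job is handed in, while the arm keeps its last pose, push and grip.
It also fails if it takes over 58 s, if anything falls off the work surface, if the arm or the gripper's body presses on something with over 40 N, if the wrist force passes 120 N, or if a joint passes its speed limit or range.

## Robot

A 6-joint arm with a two-finger parallel gripper is mounted at the origin on the work surface. World frame = base frame: x ahead of the robot, y to its left, z up, the work surface at z = 0. Lengths are in m, angles in rad, forces in N, time in s.
With the tool pointing down it reaches from about 0.35 to 0.975 m from the base axis. Payload 4.9 kg.
Tool frame: the origin (TCP) lies at the very end of the fingers, on their centre line; the grasp point (between the pads) lies 19 mm behind it; x points along the fingers, y is the direction in which the jaws open and shut, and the axes are right-handed (so a half turn about x gives the same grasp; the last joint's range is limited). The gripper opens to 85 mm and grips with 20 to 120 N. Pads are 22 mm wide; open, the fingers measure 114 mm over their backs; the gripper's body (76 mm by 85 mm) begins 54 mm behind the grasp point. The pads swing forward as they close: fully open they stand 13 mm farther back than shut.
Start: joints at [-0.119, 0.053, 1.613, -0, 1.476, -0.119], TCP at [0.625, 0, 0.207] pointing down, gripper open.
Joint ranges: [-3.01, 3.01], [-1.01, 2.22], [0.06, 2.58], [-1.02, 4.17], [0.09, 2.62], [-3.14, 3.14]. Speed limits (rad/s): [2.57, 2.57, 3.14, 3.14, 3.14, 3.14].

## Interface

Orientations are given as a rotation vector (axis times angle).
In Python, from station import ctrl gives the robot as it stands. The module is installed in compiled form; this text tells all that it offers.
- The arm moves only by the shell command python3 -m handwheel 'ROWS' [FORCE]. ROWS is JSON, one flat list of numbers, 7 for each row, row after row: the opening, from 0 (shut) to 1 (fully open), then the shift along the tool's x, y, z in m, then the turn, a rotation vector about the tool's x, y, z in degrees. A call has 1 to 12 rows; each row is the pose to reach, as a shift and turn from the pose commanded when the call began, along the tool's axes at that moment; what a row does not reach only later rows make up. A row lasts 1/12 s, in which the tool goes at most 41.7 mm and 7.16 degrees, less where a joint would pass 70% of its speed; a pose out of reach is approached as far as the arm can. A call with a gripper value outside its range is refused whole. The fingers move at their own pace and stop on an object; FORCE is the grip in N (left out, the last holds). Time passes only in rows, so rows that repeat a pose let the fingers close. It gives the time, the measured TCP pose, the force and the opening at its end, in the units of the state.
- ctrl.get_obs(): the state, without advancing time (a new reading comes with each control period).
- ctrl.get_image(name): name is "scene" or "side" or "wrist"; returns (picture, depth): 480x640x3 uint8, blue, green, red; 480x640 float32, m along the optical axis (not along the pixel's ray), 0 where there is no reading.
- ctrl.camera_params(name): a dict with "fov_y" (degrees; the focal length in pixels is half the picture's height over the tangent of half this angle, whatever the lens; pixels are square), "cx", "cy" (the principal point, pixels), "R" (3x3) and "t" (3): a world point X has camera coordinates R X + t; the wrist camera has in their place "hand_eye" (4x4, takes a point from camera to tool coordinates, whose origin is the TCP and whose axes are the tool frame's). Camera axes: x right, y down, z forward; pixel columns grow to the right and rows downward; lengths in m; the calibration is good to about 2 mm. A picture is of the moment at which its call begins: read the wrist's pose just before it. camera_params takes no time and is no camera call.
- ctrl.finish_job(): hands the job in, once; it reports no verdict.
The state is a dict: "t": time; "q": joint angles; "dq": joint speeds; "effort": joint torques, N m; "tool_pos": TCP position; "tool_rot": TCP orientation; "contact_force": force on the tool from outside, world axes, zero at the start; "wrist_torque": the same for the moment, N m; "opening": finger opening in m.
Only numpy, scipy, OpenCV 4.12 (cv2) and the standard library are available. Lean on these libraries where they do the work, as an engineer would, in place of code of your own. Each camera call takes 0.05 s, during which the arm holds its last target.

## Working session

There is one attempt and no reset: what is moved stays moved. The work goes in short steps, Python scripts to look and compute and a shell command to move; the robot and the scene stay as the last step left them, time stands still between calls to the robot, and variables do not carry over. Pictures are saved under pics/ and viewed, and the job is handed in when it is done.

```bash
mkdir -p pics; ls
python3 - <<'E'
from station import ctrl
import cv2,numpy as np
np.set_printoptions(precision=4,suppress=True)
print(ctrl.get_obs())
for n in ["scene","side","wrist"]:
    print(n,ctrl.camera_params(n))
    im,d=ctrl.get_image(n); cv2.imwrite(f"pics/{n}0.png",im); np.save(f"{n}0_d.npy",d); cv2.imwrite(f"{n}0.png",im)
E
```

```text
pics
{'t': 0.0, 'q': array([-0.119 ,  0.0533,  1.6143, -0.    ,  1.476 , -0.119 ]), 'dq': array([ 0.0017,  0.0018, -0.0001,  0.0014, -0.0026, -0.0004]), 'effort': array([  0.0003, -39.367 , -37.0176,  -0.0002,   0.0069,  -0.    ]), 'tool_pos': array([0.6243, 0.0001, 0.2054]), 'tool_rot': array([ 1.2084,  1.2108, -1.2106]), 'contact_force': array([-0.0295, -1.1752, -0.3911]), 'wrist_torque': array([-0.0039, -0.0221,  0.0289]), 'opening': 0.08548163478475054}
scene {'fov_y': 47.09241111437845, 'cx': 316.2528489782571, 'cy': 239.10608668931803, 'R': array([[ 0.8787,  0.4773,  0.008 ],
       [ 0.3464, -0.6258, -0.6988],
       [-0.3286,  0.6168, -0.7152]]), 't': array([-0.5424, -0.1011,  1.575 ])}
side {'fov_y': 51.830853253490325, 'cx': 319.2798748820867, 'cy': 237.96167004514962, 'R': array([[-0.9945, -0.1043, -0.0042],
       [-0.0698,  0.6937, -0.7169],
       [ 0.0777, -0.7127, -0.6972]]), 't': array([0.6093, 0.1277, 1.1294])}
wrist {'fov_y': 63.80735696735244, 'cx': 319.0298797911742, 'cy': 240.276852341554, 'hand_eye': array([[-0.0006, -0.3184,  0.948 , -0.1669],
       [ 1.    , -0.    ,  0.0006, -0.0006],
       [-0.0002,  0.948 ,  0.3184, -0.0813],
       [ 0.    ,  0.    ,  0.    ,  1.    ]])}
```

View pics/scene0.png

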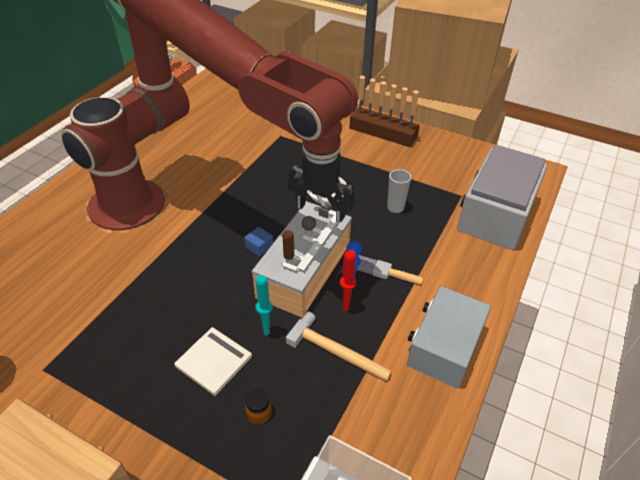

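View pics/side0.png

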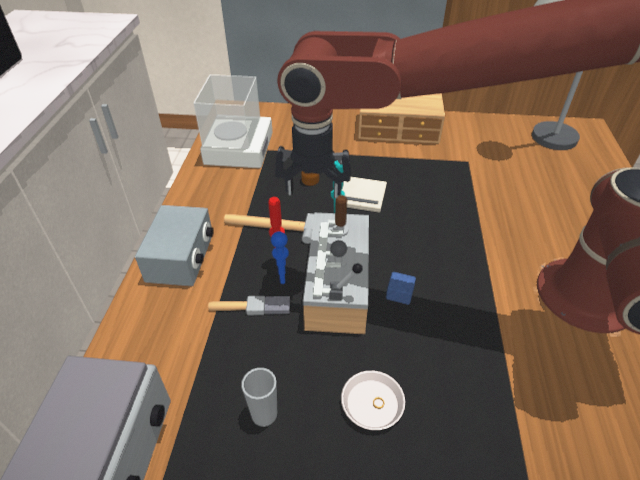

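View pics/wrist0.png

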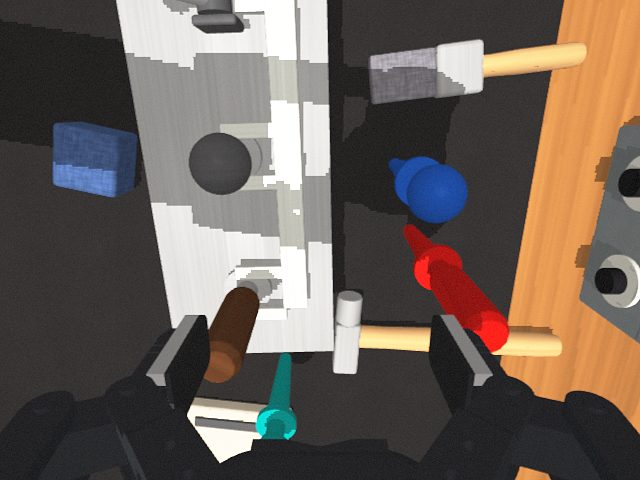

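```bash
cat > h.py <<'E'
import numpy as np,cv2
from scipy.spatial.transform import Rotation as Ro
from station import ctrl
np.set_printoptions(precision=4,suppress=True)
def K(p,h=480): f=h/2/np.tan(np.radians(p['fov_y']/2)); return f,p['cx'],p['cy']
def campose(n,obs=None):
    p=ctrl.camera_params(n)
    if n=='wrist':
        H=np.array(p['hand_eye']);R=Ro.from_rotvec(obs['tool_rot']).as_matrix()
        return R@H[:3,:3], R@H[:3,3]+obs['tool_pos'],K(p)
    R=np.array(p['R']);return R.T,-R.T@np.array(p['t']),K(p)
def ray(n,u,v,obs=None):
    Rc,c,(f,cx,cy)=campose(n,obs); u=np.asarray(u,float);v=np.asarray(v,float)
    d=np.stack([(u-cx)/f,(v-cy)/f,np.ones_like(u)],-1)@Rc.T
    return c,d
def onz(n,u,v,z,obs=None):
    c,d=ray(n,u,v,obs); return c+d*((z-c[2])/d[...,2])[...,None]
def cloud(n,D,obs=None):
    v,u=np.mgrid[:480,:640]; c,d=ray(n,u,v,obs); return c+d*D[...,None]
def proj(n,X,obs=None):
    Rc,c,(f,cx,cy)=campose(n,obs); q=(np.asarray(X)-c)@Rc; return np.stack([f*q[...,0]/q[...,2]+cx,f*q[...,1]/q[...,2]+cy],-1)
def tri(n1,p1,n2,p2,o1=None,o2=None):
    c1,d1=ray(n1,*p1,o1);c2,d2=ray(n2,*p2,o2)
    s=np.linalg.lstsq(np.stack([d1,-d2],1),c2-c1,rcond=None)[0]
    a=c1+s[0]*d1;b=c2+s[1]*d2
    return (a+b)/2,np.linalg.norm(a-b)
E
python3 - <<'E'
from h import *
obs=ctrl.get_obs()
print(Ro.from_rotvec(obs['tool_rot']).as_matrix())
for n in ['side','scene','wrist']:
    D=np.load(f'{n}0_d.npy');im=cv2.imread(n+'0.png')
    P=cloud(n,D,obs)
    m=(D>0)&(abs(P[...,2]-0.1)<0.006)&(abs(P[...,0]-.62)<.15)&(abs(P[...,1])<.25)
    num,l,s,c=cv2.connectedComponentsWithStats(m.astype(np.uint8));k=1+np.argmax(s[1:,4])
    q=P[l==k][:,:2]
    r=cv2.minAreaRect((q*1000).astype(np.float32)); print(n,r,np.median(P[l==k][:,2]),len(q),cv2.boxPoints(r).tolist())
side=cv2.imread('side0.png');D=np.load('side0_d.npy');P=cloud('side',D)
g=(side.min(2)>170)&(P[...,1]>.1)&(P[...,2]<.05)&(D>0)&(abs(P[...,0]-.6)<.3)
cv2.imwrite('pics/m.png',g*255)
num,l,s,c=cv2.connectedComponentsWithStats(g.astype(np.uint8));k=1+np.argmax(s[1:,4]);print(s[k])
q=P[l==k];h=cv2.minEnclosingCircle((q[q[:,2]>.015][:,:2]*1000).astype(np.float32));print('dish',h,q[:,2].max())
cv2.imwrite('pics/sidecrop.png',cv2.resize(side[190:345,260:420],None,fx=4,fy=4,interpolation=3)[:600])
E
```

```text
[[-0.0016  1.     -0.0001]
 [ 0.0002 -0.0001 -1.    ]
 [-1.     -0.0016 -0.0002]]
side ((567.1399536132812, 26.036537170410156), (130.1317901611328, 274.6600646972656), 1.6276161670684814) 0.10029184265493685 3591 [[498.1996765136719, 161.4630584716797], [506.0009460449219, -113.08618927001953], [636.0802001953125, -109.38998413085938], [628.2789306640625, 165.15927124023438]]
scene ((568.014404296875, 26.3177490234375), (132.46253967285156, 275.6089172363281), 1.775407314300537) 0.09983641001201748 2942 [[497.5455322265625, 162.0041046142578], [506.0843505859375, -113.47252655029297], [638.4832763671875, -109.36860656738281], [629.9444580078125, 166.1080322265625]]
wrist ((547.3660888671875, 31.371429443359375), (91.84899139404297, 233.21673583984375), 1.7194432020187378) 0.09974776538334845 31536 [[497.96337890625, 146.54930114746094], [504.961181640625, -86.56241607666016], [596.768798828125, -83.80644226074219], [589.77099609375, 149.30526733398438]]
[ 342  371   63   59 2672]
dish ((478.30889892578125, 319.04034423828125), 59.616153717041016) 0.02701027458029115[ WARN:0@0.961] global loadsave.cpp:1063 imwrite_ Unsupported depth image for selected encoder is fallbacked to CV_8U.
```

View pics/sidecrop.png

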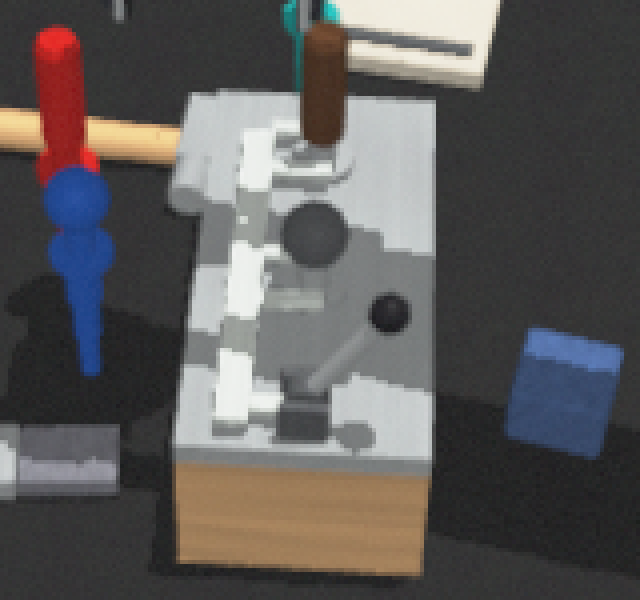

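Run:
```python
from h import *
for n in ['side','scene']:
    D=np.load(f'{n}0_d.npy');im=cv2.imread(n+'0.png');P=cloud(n,D);hsv=cv2.cvtColor(im,cv2.COLOR_BGR2HSV)
    ok=(D>0)&(abs(P[...,0]-.6)<.25)&(abs(P[...,1])<.45)
    for nm,lo,hi in [('red',(0,200,80),(4,255,255)),('turq',(85,150,60),(95,255,255)),('blue',(108,200,60),(120,255,255)),('brown',(5,100,20),(14,255,110))]:
        m=(cv2.inRange(hsv,lo,hi)>0)&ok&(P[...,2]<.24)&(P[...,2]>.0)
        num,l,s,c=cv2.connectedComponentsWithStats(m.astype(np.uint8))
        for k in range(1,num):
            if s[k,4]<60: continue
            q=P[l==k];t=q[q[:,2]>np.percentile(q[:,2],90)];print(n,nm,c[k],s[k,4],'range',q.min(0),q.max(0),'top',t.mean(0))
y=.029;S=np.array([.5675,.0262,0]);X=np.array([np.cos(y),np.sin(y),0]);Y=np.array([-X[1],X[0],0]);Z=np.array([0,0,1.])
for a in (0,.05,.1):
    k=S+.115*Y+.12*Z+.075*(np.sin(a-.611)*X+np.cos(a-.611)*Z);print('knob',a,k,proj('side',k))
print('handle mid',S-.075*Y+.16*Z,proj('side',S-.075*Y+.16*Z),proj('scene',S-.075*Y+.16*Z),'stepball',proj('side',S+.025*Y+.144*Z),'dish',proj('side',[.478,.319,.004]))
```

```text
side red [274.0775 206.838 ] 142 range [ 0.7029 -0.0418  0.1453] [ 0.7251 -0.0175  0.1972] top [ 0.7141 -0.0286  0.1963]
side red [275.7945 226.7123] 73 range [ 0.6998 -0.0456  0.0976] [ 0.7301 -0.0189  0.1431] top [ 0.7131 -0.0227  0.1399]
side brown [309.3952 178.6855] 124 range [ 0.6527 -0.3932  0.0002] [ 0.7084 -0.3295  0.0453] top [ 0.6763 -0.3401  0.0397]
side brown [340.4697 210.5606] 264 range [ 0.5573 -0.052   0.1265] [ 0.5801 -0.0329  0.2025] top [ 0.5689 -0.0442  0.1998]
scene red [347.5786 278.075 ] 560 range [ 0.6343 -0.0522  0.0002] [0.733  0.1201 0.199 ] top [ 0.7159 -0.0355  0.1943]
scene turq [263.1917 302.6876] 605 range [ 0.5145 -0.2029  0.0003] [ 0.6051 -0.1098  0.1988] top [ 0.5873 -0.1849  0.195 ]
scene blue [354.8378 246.8649] 111 range [0.6834 0.019  0.1382] [0.7137 0.0431 0.1605] top [0.6973 0.0308 0.1578]
scene brown [287.8306 244.5645] 248 range [ 0.5105 -0.0642  0.1016] [0.583  0.0435 0.2056] top [ 0.5713 -0.0512  0.2013]
scene brown [260.1618 414.9502] 241 range [ 0.6558 -0.385   0.0005] [ 0.7047 -0.3261  0.0576] top [ 0.688  -0.3713  0.0512]
knob 0 [0.5212 0.1399 0.1814] [358.8838 268.4694]
knob 0.05 [0.5243 0.14   0.1835] [357.2999 267.65  ]
knob 0.1 [0.5275 0.1401 0.1854] [355.6554 266.882 ]
handle mid [ 0.5697 -0.0488  0.16  ] [340.5281 210.6659] [287.9741 245.7241] stepball [338.2012 247.6811] dish [372.3656 402.9203]
```

```bash
python3 -m handwheel '[0,-0.03,0,0,0,0,0, 0,-0.03,-0.03,-0.02,0,0,0, 0,-0.03,-0.06,-0.045,0,0,0, 0,-0.03,-0.09,-0.07,0,0,0, 0,-0.03,-0.12,-0.095,0,0,0, 0,-0.03,-0.14,-0.12,0,0,0, 0,-0.03,-0.14,-0.139,0,0,0, 0,0,-0.14,-0.139,0,0,0, 0,0.03,-0.14,-0.139,0,0,0, 0,0.03,-0.14,-0.139,0,0,0, 0,0.03,-0.14,-0.139,0,0,0]' 40
python3 - <<'E'
from h import *
for n in ["side","wrist"]:
    im,d=ctrl.get_image(n); cv2.imwrite(f"pics/{n}1.png",im if n=='wrist' else cv2.resize(im[180:360,230:450],None,fx=3,fy=3))
E
```

```text
t: 1.07
tool_pos: [0.4834, 0.1388, 0.1747]
tool_rot: [1.206, 1.212, -1.213]
contact_force: [-0.4, 0.2, -0.0]
opening: 0.0
```

View pics/side1.png

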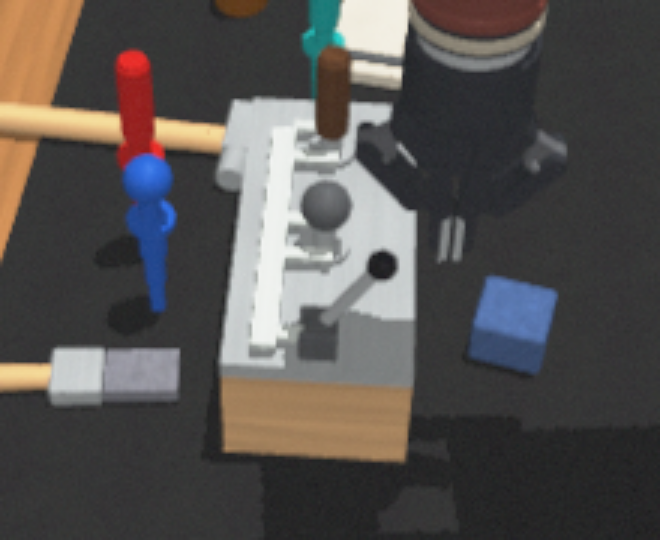

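View pics/wrist1.png

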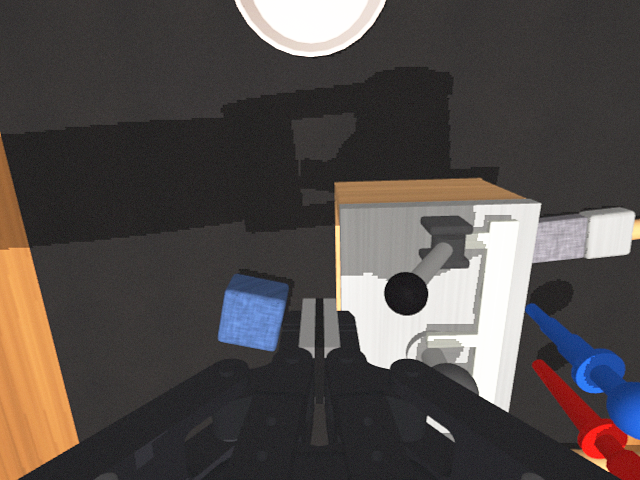

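```bash
python3 -m handwheel '[0,0,0.012,0,0,0,0, 0,0,0.02,0,0,0,0, 0,0,0.028,0,0,0,0, 0,0,0.036,0,0,0,0, 0,0,0.044,0,0,0,0, 0,0,0.052,0,0,0,0, 0,0,0.060,-0.001,0,0,0, 0,0,0.068,-0.001,0,0,0, 0,0,0.076,-0.002,0,0,0, 0,0,0.084,-0.002,0,0,0, 0,0,0.09,-0.002,0,0,0]'
python3 - <<'E'
from h import *
for n in ["side","wrist"]:
    im,d=ctrl.get_image(n); cv2.imwrite(f"pics/{n}2.png",im if n=='wrist' else cv2.resize(im[180:360,230:450],None,fx=3,fy=3))
E
```

```text
t: 2.08
tool_pos: [0.5759, 0.1411, 0.1765]
tool_rot: [1.209, 1.209, -1.209]
contact_force: [-0.1, 0.5, -0.4]
opening: 0.0002
```

View pics/side2.png

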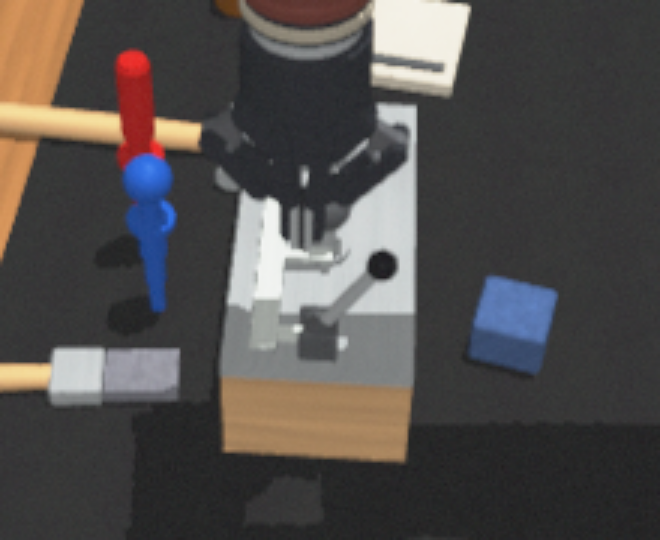

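View pics/wrist2.png

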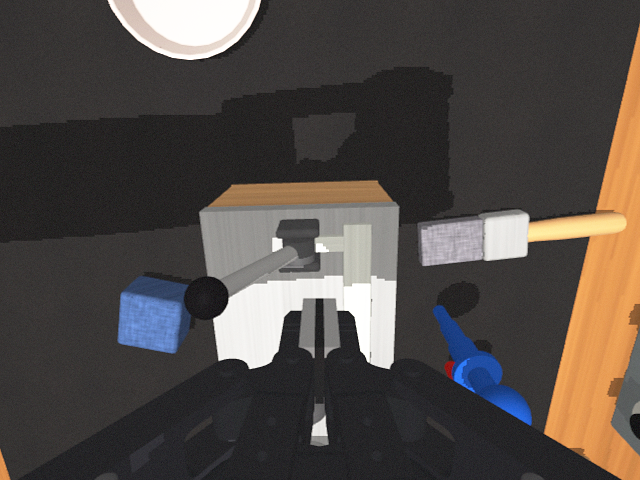

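Run:
```python
from h import *
o=ctrl.get_obs();print(o['tool_pos'],proj('wrist',o['tool_pos'],o),proj('side',o['tool_pos']))
print(tri('side',(381/3+230,265/3+180),'wrist',(207,298),None,o))
print(tri('side',(303/3+230,243/3+180),'wrist',(319,300),None,o))
```

```text
[0.5758 0.1409 0.1765] [319.963  290.4159] [330.3243 268.4752]
(array([0.5243, 0.141 , 0.1834]), np.float64(0.0014037155051637056))
(array([0.5746, 0.1535, 0.2109]), np.float64(0.001519146302645639))
```

Run:
```python
from h import *
o=ctrl.get_obs();print(proj('side',[.4834,.1388,.1747]))
im,D=ctrl.get_image('side');P=cloud('side',D)
print(np.c_[np.arange(245,280),P[245:280,329],P[245:280,333]])
cv2.imwrite('pics/s3.png',cv2.resize(im[210:290,280:380],None,fx=7,fy=7,interpolation=0))
```

```text
[378.4531 271.8812]
[[245.       0.5781   0.151    0.2502   0.5708   0.1528   0.2527]
 [246.       0.5781   0.1509   0.2475   0.5709   0.1506   0.248 ]
 [247.       0.578    0.1519   0.246    0.5706   0.1534   0.2483]
 [248.       0.5783   0.1474   0.2388   0.5708   0.1503   0.2425]
 [249.       0.5781   0.1503   0.2392   0.5707   0.1512   0.2409]
 [250.       0.5781   0.1503   0.2366   0.5707   0.1505   0.2376]
 [251.       0.578    0.1505   0.2342   0.5706   0.1512   0.2357]
 [252.       0.578    0.1504   0.2314   0.5707   0.15     0.2318]
 [253.       0.5779   0.1517   0.2302   0.5705   0.1514   0.2306]
 [254.       0.578    0.1502   0.226    0.5706   0.1496   0.2261]
 [255.       0.5779   0.1511   0.2242   0.5705   0.1514   0.2253]
 [256.       0.578    0.1489   0.2193   0.5704   0.1517   0.223 ]
 [257.       0.5779   0.1501   0.2178   0.5705   0.1494   0.2179]
 [258.       0.5778   0.1517   0.2168   0.5705   0.1497   0.2156]
 [259.       0.5778   0.1512   0.2137   0.5703   0.1509   0.2141]
 [260.       0.5779   0.1497   0.2094   0.5704   0.1498   0.2102]
 [261.       0.5777   0.
[... 530 characters left out ...]
25   0.099    0.5752   0.0738   0.1014]
 [270.       0.5835   0.0762   0.1      0.5749   0.0766   0.1013]
 [271.       0.5834   0.0772   0.0979   0.5748   0.0784   0.1001]
 [272.       0.5831   0.0802   0.0981   0.5745   0.0807   0.0996]
 [273.       0.5825   0.0874   0.103    0.5743   0.0839   0.1001]
 [274.       0.5825   0.0866   0.099    0.574    0.0874   0.1008]
 [275.       0.5821   0.0919   0.1018   0.574    0.086    0.096 ]
 [276.       0.5819   0.0932   0.1001   0.5736   0.0918   0.0995]
 [277.       0.5814   0.0989   0.1034   0.5733   0.0955   0.1005]
 [278.       0.5814   0.0996   0.101    0.5731   0.0975   0.0996]
 [279.       0.5812   0.1016   0.1002   0.573    0.0993   0.0986]]
```

View pics/s3.png

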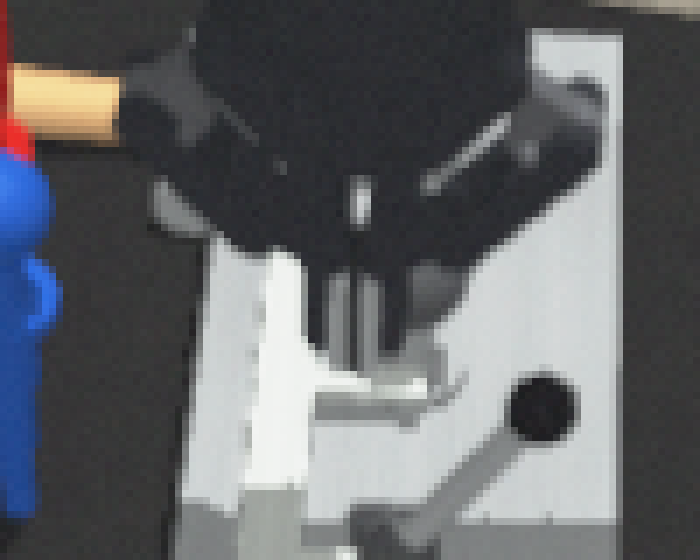

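Run:
```python
from h import *
D=np.load('side0_d.npy');P=cloud('side',D);im=cv2.imread('side0.png')
print(proj('side',[[.6243,0,.2054],[.5843,0,.2054],[.6643,0,.2054]]))
m=(D>0)&(abs(P[...,1])<.03)&(abs(P[...,0]-.6243)<.09)&(P[...,2]>.203)&(P[...,2]<.3)
for lo in np.arange(.203,.3,.006):
    q=P[m&(P[...,2]>=lo)&(P[...,2]<lo+.006)]
    if len(q): print(round(lo,3),len(q),q[:,0].min(),q[:,0].max(),np.unique(np.round(q[:,0],2)))
cv2.imwrite('pics/s4.png',cv2.resize(im[130:220,260:370],None,fx=6,fy=6,interpolation=0))
```

```text
[[313.3523 207.8196]
 [332.3819 209.065 ]
 [294.4367 206.5816]]
0.239 3 0.6670735715460514 0.6688248733119815 [0.67]
0.245 23 0.5749530157047565 0.6771916953886065 [0.57 0.58 0.67 0.68]
0.251 34 0.5680361683418177 0.6792779870672597 [0.57 0.58 0.67 0.68]
0.257 33 0.5679954365411046 0.6810569936512819 [0.57 0.58 0.67 0.68]
0.263 38 0.5681367777167001 0.6801536318083076 [0.57 0.58 0.67 0.68]
0.269 41 0.5679658341736433 0.680084429260726 [0.57 0.58 0.67 0.68]
0.275 34 0.5695547634775184 0.6793425390629315 [0.57 0.58 0.67 0.68]
0.281 28 0.5641335500379269 0.6878371681761658 [0.56 0.57 0.58 0.67 0.68 0.69]
0.287 65 0.5522660786499369 0.6955939559442417 [0.55 0.56 0.57 0.58 0.66 0.67 0.68 0.69 0.7 ]
0.293 164 0.5503099611430525 0.6978279829113465 [0.55 0.56 0.57 0.58 0.59 0.66 0.67 0.68 0.69 0.7 ]
0.299 26 0.5511080950128604 0.6975801068452347 [0.55 0.56 0.57 0.58 0.59 0.66 0.67 0.68 0.69 0.7 ]
```

View pics/s4.png

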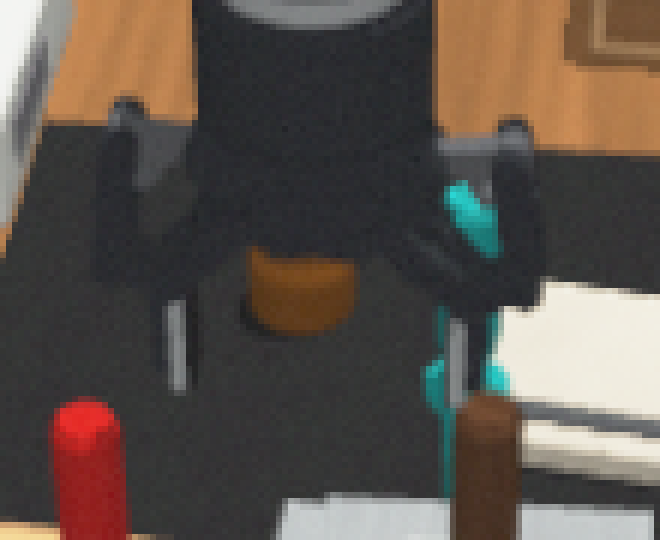

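```bash
python3 -m handwheel '[0,0,-0.03,0,0,0,0, 0,0,-0.06,0.001,0,0,0, 0,0,-0.09,0.002,0,0,0, 0,0,-0.092,0.002,0,0,0, 0,0.025,-0.092,0.002,0,0,0, 0,0.027,-0.092,0.001,0,0,0, 0,0.027,-0.08,0.001,0,0,0, 0,0.027,-0.072,0.001,0,0,0, 0,0.027,-0.064,0.001,0,0,0, 0,0.027,-0.056,0,0,0,0]'
python3 -m handwheel '[0,0,0.008,0,0,0,0, 0,0,0.016,0,0,0,0, 0,0,0.024,-0.001,0,0,0, 0,0,0.032,-0.001,0,0,0]'
python3 - <<'E'
from h import *
for n in ["side","wrist"]:
    im,d=ctrl.get_image(n); cv2.imwrite(f"pics/{n}5.png",im if n=='wrist' else cv2.resize(im[180:360,230:450],None,fx=3,fy=3))
E
```

```text
t: 3.07
tool_pos: [0.5196, 0.141, 0.1507]
tool_rot: [1.209, 1.21, -1.21]
contact_force: [-3.7, 0.7, 2.8]
opening: -0.0001
t: 3.4
tool_pos: [0.5519, 0.1421, 0.1495]
tool_rot: [1.209, 1.209, -1.209]
contact_force: [-1.1, 0.6, 1.5]
opening: 0.0004
```

View pics/side5.png

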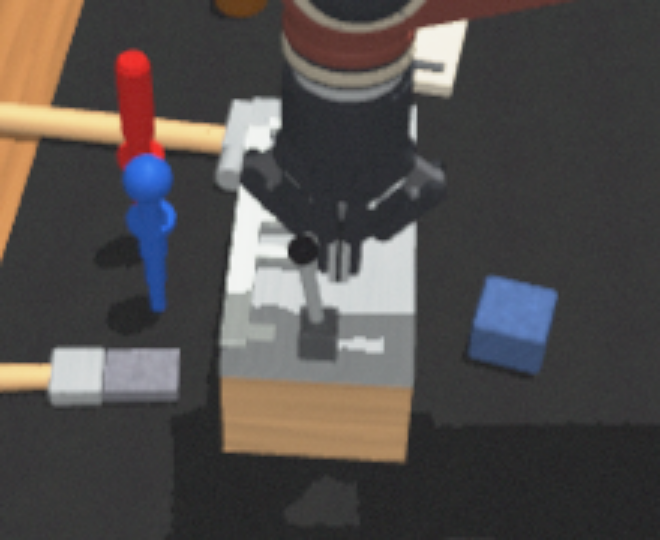

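```bash
python3 -m handwheel '[0,0,0.008,0,0,0,0, 0,0,0.016,0,0,0,0, 0,0,0.022,-0.001,0,0,0, 0,0,0.027,-0.001,0,0,0]'
python3 -m handwheel '[0,0,0.004,0,0,0,0]'
python3 -m handwheel '[0,0,0.003,0,0,0,0]'
python3 - <<'E'
from h import *
for n in ["side"]:
    im,d=ctrl.get_image(n); cv2.imwrite(f"pics/{n}6.png",im if n=='wrist' else cv2.resize(im[180:360,230:450],None,fx=3,fy=3))
y=.029;S=np.array([.5675,.0262,0]);X=np.array([np.cos(y),np.sin(y),0]);Y=np.array([-X[1],X[0],0]);Z=np.array([0,0,1.])
for a in (1,1.1,1.22):
    k=S+.115*Y+.12*Z+.075*(np.sin(a-.611)*X+np.cos(a-.611)*Z);print('knob',a,k,(proj('side',k)-[230,180])*3)
E
```

```text
t: 3.83
tool_pos: [0.578, 0.143, 0.1488]
tool_rot: [1.208, 1.21, -1.211]
contact_force: [-3.1, -0.2, -1.5]
opening: 0.0003
t: 3.92
tool_pos: [0.5821, 0.143, 0.149]
tool_rot: [1.208, 1.21, -1.21]
contact_force: [-2.3, -0.2, -2.0]
opening: -0.0001
t: 4.0
tool_pos: [0.5848, 0.143, 0.1493]
tool_rot: [1.208, 1.211, -1.211]
contact_force: [-9.5, -1.2, 0.2]
opening: -0.0002
knob 1 [0.5926 0.142  0.1894] [274.7066 250.993 ]
knob 1.1 [0.5994 0.1422 0.1862] [264.0961 253.8345]
knob 1.22 [0.6071 0.1424 0.1815] [252.1891 258.1835]
```

View pics/side6.png

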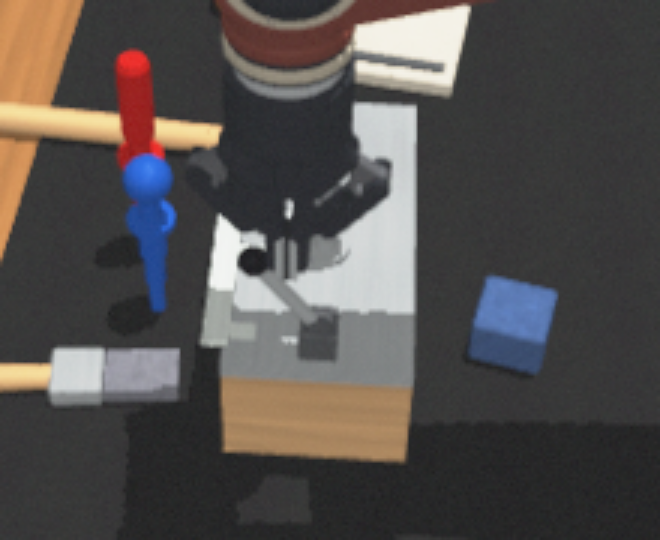

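```bash
python3 -m handwheel '[0,0,-0.015,0,0,0,0, 0,-0.03,-0.02,0,0,0,0, 0,-0.07,-0.02,0.03,0,0,0, 0.7,-0.09,-0.017,0.07,0,0,0, 0.7,-0.09,-0.014,0.11,0,0,0, 0.7,-0.09,-0.014,0.15,0,0,0, 0.7,-0.09,-0.014,0.19,0,0,0, 0.7,-0.09,-0.014,0.192,0,0,0, 0.7,-0.09,-0.014,0.192,0,0,0]' 60
python3 - <<'E'
from h import *
D=np.load('side0_d.npy');P=cloud('side',D)
for lo in np.arange(.28,.36,.005):
    m=(D>0)&(abs(P[...,1])<.06)&(abs(P[...,0]-.6243)<.02)&(P[...,2]>lo)&(P[...,2]<lo+.005)
    q=P[m]
    if len(q): print(round(lo-.2054,3),len(q),q[:,1].mean())
o=ctrl.get_obs();print(o['tool_pos'],o['opening'],o['t'])
for n in ["side","wrist","scene"]:
    im,d=ctrl.get_image(n); cv2.imwrite(f"pics/{n}7.png",im if n=='wrist' else cv2.resize(im[120:360,200:450],None,fx=2.4,fy=2.4))
    if n=='side':
        P=cloud('side',d)
        for lo in np.arange(.24,.36,.005):
            m=(d>0)&(abs(P[...,1]-o['tool_pos'][1])<.02)&(abs(P[...,0]-o['tool_pos'][0])<.055)&(P[...,2]>lo)&(P[...,2]<lo+.005);q=P[m]
            if len(q): print(round(lo-o['tool_pos'][2],4),len(q),q[:,0].min(),q[:,0].max())
E
```

```text
t: 4.8
tool_pos: [0.5718, -0.0517, 0.2406]
tool_rot: [1.213, 1.205, -1.211]
contact_force: [0.7, 1.1, 0.2]
opening: 0.0596
0.095 10 0.007845511069138422
0.1 34 0.009403049250172112
0.105 39 0.0098246272445772
0.11 29 0.010521188610478606
0.115 31 0.01315327071434373
0.12 46 0.014827005932212855
0.125 50 0.014699525168001206
0.13 77 0.01285429056215843
0.135 20 0.01051541180469182
0.14 2 0.010256376044540383
0.15 10 0.03253274315391032
[ 0.5718 -0.0517  0.2406] 0.05955540031187684 4.8
0.0294 7 0.5363005827242059 0.606334920509232
0.0344 23 0.5306159906072756 0.612850788703112
0.0394 28 0.5287251648429188 0.6147898885761371
0.0444 32 0.5288610720166025 0.6149121146485148
0.0494 26 0.5292811371285141 0.6148280594703927
0.0544 31 0.529551667161772 0.6150000710362133
0.0594 28 0.5279663316990492 0.6147253555199519
0.0644 29 0.5281039843226307 0.614938139539431
0.0694 31 0.5205912215205288 0.6209343564367397
0.0744 43 0.518653661512589 0.6261401294527552
0.0794 107 0.5168826669653692 0.6261129507018932
0.0844 71 0.5173233153695804 0.6260819991124116
0.0894 47 0.5176332195963417 0.6261087659403176
0.0944 71 0.5179179261896467 0.6261763113743226
0.0994 88 0.5182354213264206 0.6260107750917285
0.1044 78 0.5167836550576694 0.626131079820782
0.1094 68 0.5169411436363276 0.6257810703929033
0.1144 78 0.5172614369341478 0.6263235915275669
```

View pics/side7.png

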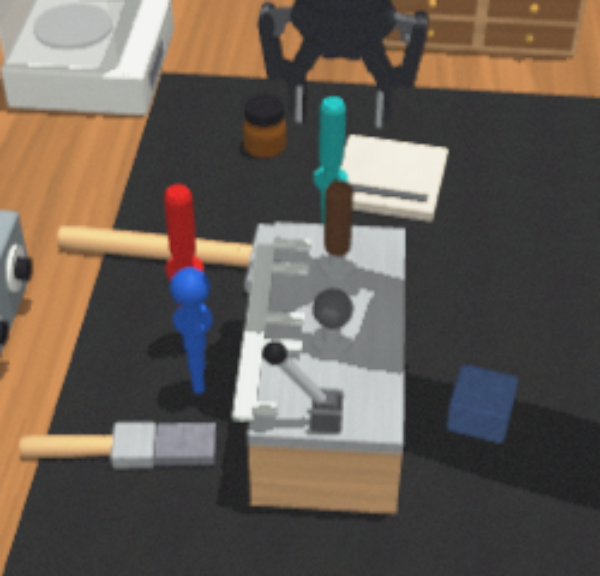

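View pics/wrist7.png

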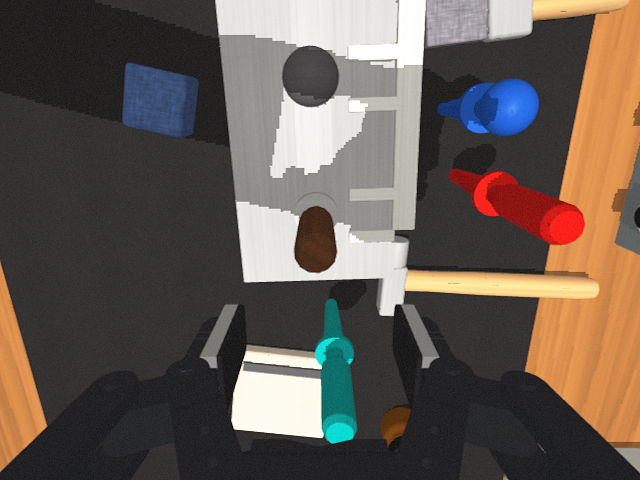

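View pics/scene7.png

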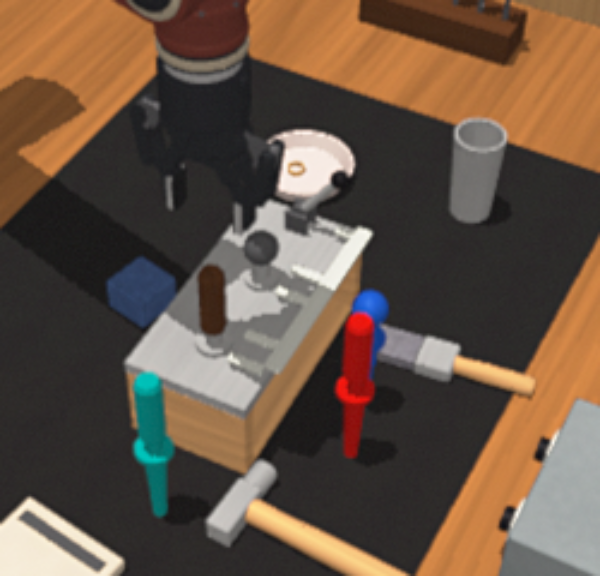

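```bash
python3 -m handwheel '[0.7,0.02,-0.002,-0.003,0,0,0, 0.7,0.045,-0.002,-0.003,0,0,0, 0.7,0.07,-0.002,-0.003,0,0,0, 0.7,0.09,-0.002,-0.003,0,0,0, 0.7,0.11,-0.002,-0.003,0,0,0, 0.7,0.122,-0.002,-0.003,0,0,0, 0.7,0.122,-0.002,-0.003,0,0,0]' 60
python3 - <<'E'
from h import *
for n in ["side","wrist"]:
    im,d=ctrl.get_image(n); cv2.imwrite(f"pics/{n}8.png",im if n=='wrist' else cv2.resize(im[120:360,200:450],None,fx=2.4,fy=2.4))
o=ctrl.get_obs();print(o['tool_pos'],o['contact_force'])
print(proj('wrist',[[.5697,-.0488,.2],[.5697,-.0488,.125]],o))
E
```

```text
t: 5.53
tool_pos: [0.5669, -0.044, 0.114]
tool_rot: [1.206, 1.216, -1.211]
contact_force: [-0.7, 0.5, -0.2]
opening: 0.0597
[ 0.5692 -0.045   0.1179] [ 0.6045  0.3552 -0.2509]
[[322.5696 432.7462]
 [321.0547 304.5488]]
```

View pics/side8.png

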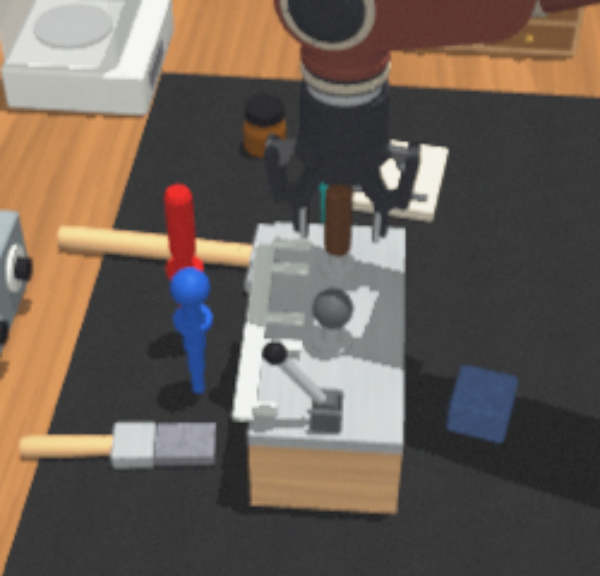

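View pics/wrist8.png

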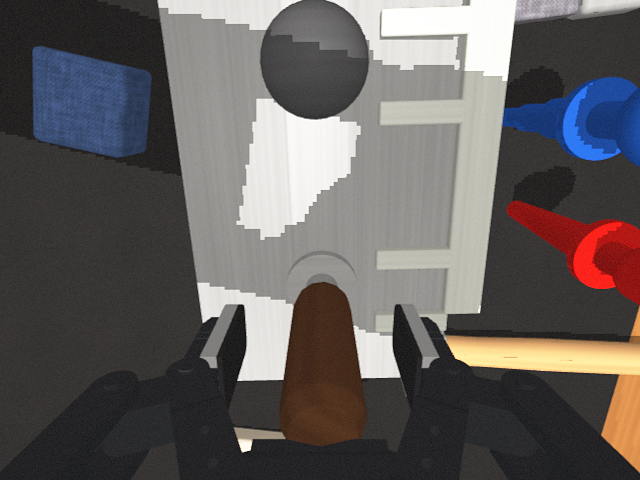

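```bash
python3 -m handwheel '[0.7,0,0,0.003,0,0,0, 0,0,0,0.003,0,0,0, 0,0,0,0.003,0,0,0, 0,0,0,0.003,0,0,0, 0,0,0,0.003,0,0,0, 0,0,0,0.003,0,0,0, 0,0,0,0.003,0,0,0, 0,0,0,0.003,0,0,0]' 80
python3 -m handwheel '[0,-0.01,0,0,0,0,0, 0,-0.02,0,0,0,0,0, 0,-0.03,0,0,0,0,0, 0,-0.03,0,0,0,0,0]'
python3 - <<'E'
from h import *
for n in ["side"]:
    im,d=ctrl.get_image(n); cv2.imwrite(f"pics/{n}9.png",im if n=='wrist' else cv2.resize(im[120:360,200:450],None,fx=2.4,fy=2.4))
E
```

```text
t: 6.3
tool_pos: [0.5697, -0.0493, 0.1191]
tool_rot: [1.21, 1.207, -1.208]
contact_force: [-1.5, -1.0, 5.5]
opening: 0.0244
t: 6.63
tool_pos: [0.5706, -0.0493, 0.1507]
tool_rot: [1.211, 1.205, -1.206]
contact_force: [0.2, 0.3, -0.2]
opening: 0.0244
```

View pics/side9.png

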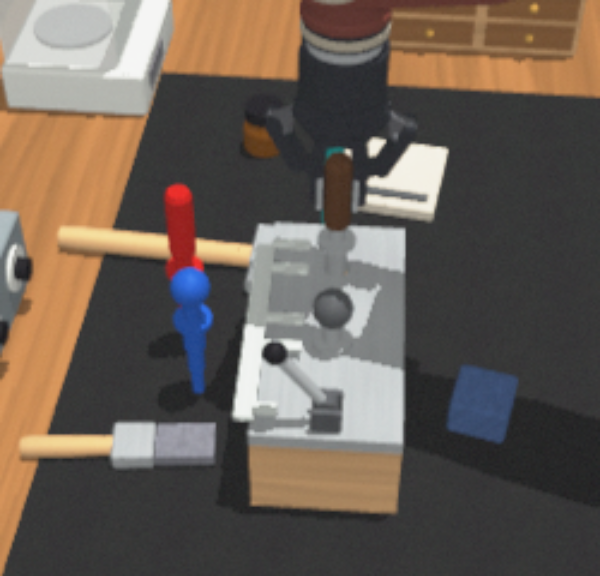

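```bash
python3 -m handwheel '[0,-0.02,0,0,0,0,0, 0,-0.05,0,0,0,0,0, 0,-0.08,0,0,0,0,0, 0,-0.11,0,0,0,0,0, 0,-0.14,0,0,0,0,0, 0,-0.17,0,0,0,0,0, 0,-0.19,0,0,0,0,0, 0,-0.19,0,0,0,0,0]'
python3 -m handwheel '[0,0,0,-0.015,0,0,0, 0,0,0,-0.04,0,0,0, 0,0,-0.003,-0.07,0,0,0, 0,0,-0.006,-0.105,0,0,0, 0,0,-0.009,-0.14,0,0,0, 0,0,-0.012,-0.175,0,0,0, 0,0,-0.012,-0.21,0,0,0, 0,0,-0.012,-0.245,0,0,0, 0,0,-0.012,-0.28,0,0,0, 0,0,-0.012,-0.315,0,0,0, 0,0,-0.012,-0.345,0,0,0, 0,0,-0.012,-0.368,0,0,0]'
python3 - <<'E'
from h import *
for n in ["side"]:
    im,d=ctrl.get_image(n); cv2.imwrite(f"pics/{n}10.png",im)
E
```

```text
t: 7.35
tool_pos: [0.5708, -0.0494, 0.3437]
tool_rot: [1.212, 1.201, -1.203]
contact_force: [0.3, -0.8, -1.4]
opening: 0.0241
t: 8.35
tool_pos: [0.5558, 0.3213, 0.3343]
tool_rot: [1.205, 1.212, -1.211]
contact_force: [-0.4, -0.1, -2.0]
opening: 0.0241
```

View pics/side10.png

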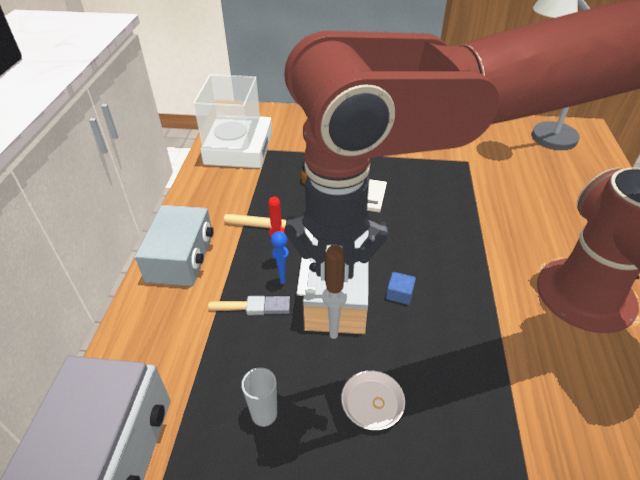

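```bash
python3 -m handwheel '[0,0,0,0,0,0,-5, 0,0,0,0,0,0,-10, 0,0,0,0,0,0,-15, 0,0,0,0,0,0,-20, 0,0,0,0,0,0,-25, 0,0,0,0,0,0,-30, 0,0,0,0,0,0,-35, 0,0,0,0,0,0,-40, 0,0,0,0,0,0,-45, 0,0,0,0,0,0,-45, 0,0,0,0,0,0,-45]'
python3 - <<'E'
from h import *
o=ctrl.get_obs()
print(o['tool_pos'],Ro.from_rotvec(o['tool_rot']).as_matrix()[:,0],o['q'])
for n in ["side","scene"]:
    im,d=ctrl.get_image(n); cv2.imwrite(f"pics/{n}11.png",im)
E
```

```text
t: 9.32
tool_pos: [0.5572, 0.3186, 0.3334]
tool_rot: [0.727, 1.76, -1.765]
contact_force: [-0.3, -0.3, -1.4]
opening: 0.024
[0.5572 0.3186 0.3334] [-0.7097 -0.0005 -0.7045] [0.3022 0.5372 0.9699 0.3091 2.3763 0.4447]
```

View pics/side11.png

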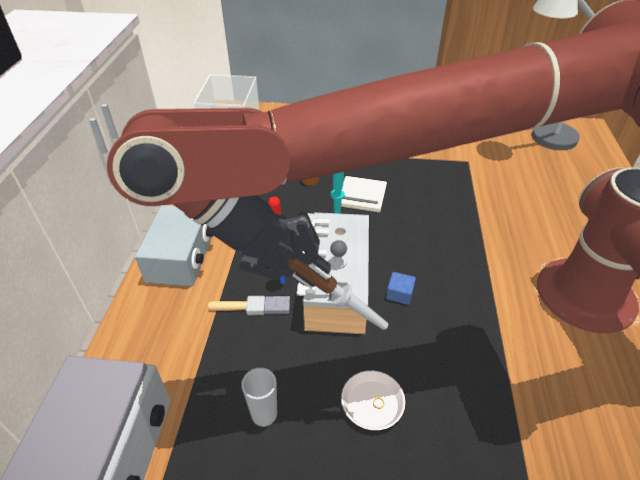

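View pics/scene11.png

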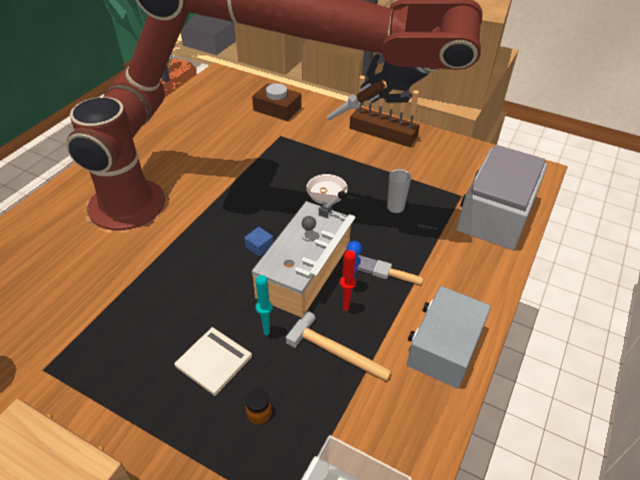

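```bash
python3 -m handwheel '[0,0.01,0.01,0,0,0,0, 0,0.025,0.025,0,0,0,0, 0,0.04,0.04,0,0,0,0, 0,0.055,0.055,0,0,0,0, 0,0.07,0.07,0,0,0,0, 0,0.082,0.082,0,0,0,0, 0,0.09,0.09,0,0,0,0, 0,0.09,0.09,0,0,0,0, 0,0.09,0.09,0,0,0,0]'
python3 - <<'E'
from h import *
o=ctrl.get_obs()
ax=Ro.from_rotvec(o['tool_rot']).as_matrix()[:,0]
tip=o['tool_pos']+.113*ax
print(o['tool_pos'],ax,'tip pred',tip,proj('side',tip),proj('scene',tip))
for n in ["side","scene"]:
    im,d=ctrl.get_image(n); cv2.imwrite(f"{n}12.png",im);np.save(n+'12.npy',d)
    c=proj(n,tip).astype(int); x,y=max(c[0]-70,0),max(c[1]-70,0)
    print(n,x,y); cv2.imwrite(f"pics/{n}12c.png",cv2.resize(im[y:y+120,x:x+140],None,fx=5,fy=5)); cv2.imwrite(f"pics/{n}12.png",im)
E
```

```text
t: 10.17
tool_pos: [0.5567, 0.319, 0.2104]
tool_rot: [0.728, 1.76, -1.76]
contact_force: [-1.0, -0.0, -1.4]
opening: 0.0244
[0.5567 0.319  0.2104] [-0.7074 -0.0003 -0.7068] tip pred [0.4767 0.319  0.1305] [378.3154 367.3259] [327.0444 157.0207]
side 308 297
scene 257 87
```

View pics/side12c.png

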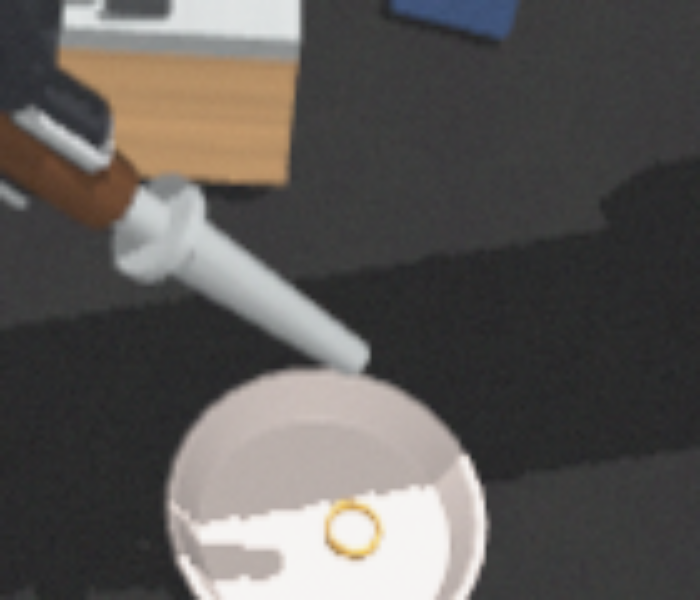

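View pics/scene12c.png

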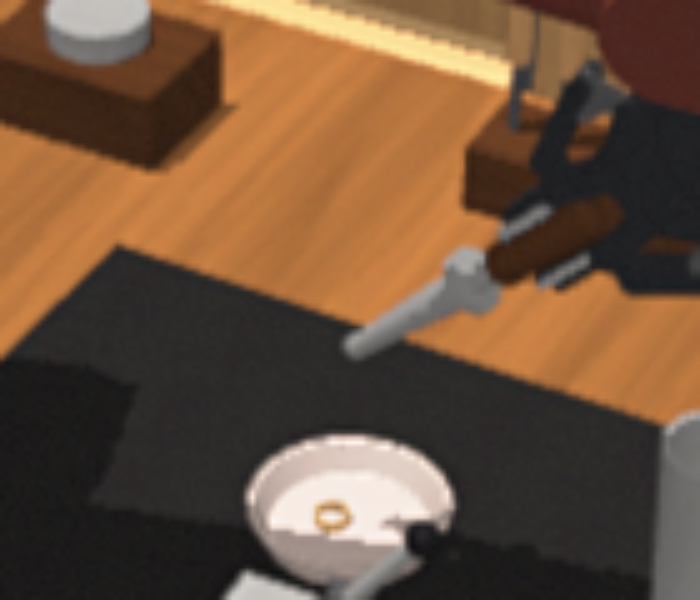

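View pics/side12.png

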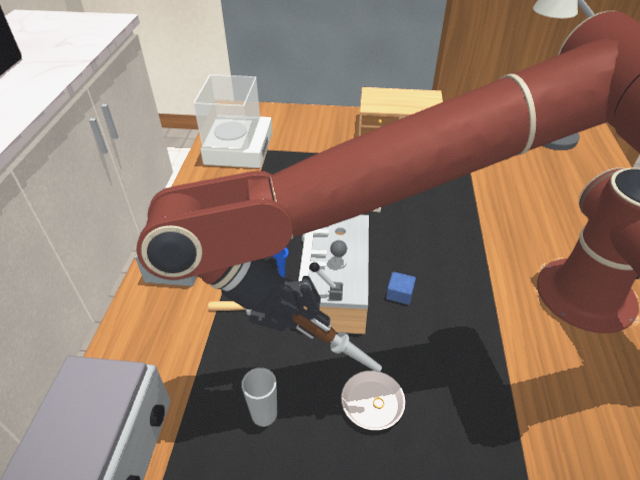

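Run:
```python
from h import *
tip=tri('side',(379.6,368.5),'scene',(327.6,157.0));print('tip',tip)
# handle axis: depth clouds of brown
for n in ['side','scene']:
    im=cv2.imread(n+'12.png');D=np.load(n+'12.npy');P=cloud(n,D);hsv=cv2.cvtColor(im,cv2.COLOR_BGR2HSV)
    m=(D>0)&(np.linalg.norm(P-[.556,.319,.21],axis=-1)<.13)&(P[...,2]>.12)
    st=m&(hsv[...,1]<60)&(hsv[...,2]>90)&(P[...,0]<.535)
    q=P[st]; s=(q-[.5567,.319,.2104])@np.array([-.707,0,-.707])
    mid=[np.median(q[(s>a)&(s<a+.012)],0) for a in np.arange(.02,.11,.012) if ((s>a)&(s<a+.012)).sum()>4]
    mid=np.array(mid);u=np.linalg.svd(mid-mid.mean(0))[2][0];print(n,len(q),u,np.degrees(np.arcsin(abs(u[2]))))
D=np.load('scene12.npy');im=cv2.imread('scene12.png');P=cloud('scene',D)
g=(im.min(2)>120)&(D>0)&(np.linalg.norm(P[...,:2]-[.478,.319],axis=-1)<.08)&(P[...,2]>.017)&(P[...,2]<.03)
print('dish scene',cv2.minEnclosingCircle((P[g][:,:2]*1000).astype(np.float32)))
print(ctrl.get_obs()['dq'],ctrl.get_obs()['contact_force'])
```

```text
tip (array([0.4758, 0.321 , 0.1295]), np.float64(0.0029619557548896686))
side 426 [-0.6768 -0.0163 -0.736 ] 47.3899948486821
scene 116 [-0.6829  0.0424 -0.7293] 46.82496141413247
dish scene ((477.248291015625, 317.62493896484375), 63.46409606933594)
[ 0.0001 -0.0038 -0.011  -0.0007 -0.0027  0.0004] [-0.2211  1.0172 -1.6606]
```

```bash
python3 -m handwheel '[0,0,0,0,0,0,0, 0,0,0,0,0,0,0, 0,0,0,0,0,0,0, 0,0,0,0,0,0,0]'
python3 -c "
from station import ctrl
print(ctrl.finish_job())"
```

```text
t: 10.6
tool_pos: [0.5572, 0.3191, 0.2108]
tool_rot: [0.73, 1.76, -1.759]
contact_force: [-0.1, -0.8, -1.2]
opening: 0.0245
the job is handed in; nothing more can be done
None
```

I pushed the cam lever over to its stop, which slid the fork bar back. Then I drew the ring mandrel straight up and over to the dish, and handed the job in at 10.6 s while still holding it there.

**Last checks**
- **Lever:** it was at its stop, with the knob at the position expected for 1.22 rad and about 9.5 N of resistance. The last picture shows the lever still over, the stepped mandrel in its hole, and no sign of anything else having moved.
- **Tip position:** two camera views put it at about (0.476, 0.321, 0.130) m. The dish centre is at about (0.478, 0.319), so the tip is within about 3 mm of the middle and roughly 108 mm above the rim.
- **Slant:** 45 degrees by the tool pose. The visible taper surface measured about 47 degrees, and some of that difference is the taper itself.
- **Grip:** steady at a 24 mm opening. That is slightly under the stated 26 mm handle, but the handle did not slip.

**What disagreed**
- **First lever push:** it passed over the knob without touching it. In the images the fingertips end about 27 mm short of the reported TCP, which disagrees with the description. I corrected for this and the second push worked.
- **Dish size:** the two cameras gave rim radii of 60 and 63 mm, but their centres agree to about 2 mm.

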